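# Unlock the entry strongbox and hold the key turned

## Task

Take the medium-sized of the three keys out of the key tray and push it fully home into the lock on top of the grey strongbox, pressing lightly and rocking it past the sticky pins rather than forcing it. Then turn it a quarter turn clockwise, to the stop, against its spring, and finish while still holding the key turned there, so that I can lift the lid. Leave the other two keys in the rack and everything else where it is.

Things in the scene. Friction and masses are not known exactly. Their poses are not given: they have to be found in the camera images.
- key_medium_head (a point): centre of the medium key's flat black head, 25 mm above its shoulder (the head's underside, resting on the ledge). Head 10 mm thick (x), 24 mm wide (y) over its lowest 10 mm, then 30 mm, 40 mm tall; steel blade 9 mm wide, 3 mm thick, 28 mm long, its end a 60 degree V; 22 g. z = up, away from the tip. The one that fits the strongbox. Alike when turned by half a turn.
- key_medium_tip (a point): point of the medium key's blade, on its middle line, 28 mm below the shoulder and 53 mm below the head point; same axes.
- key_small_head (a point): centre of the small key's flat black head, 25 mm above its shoulder (the head's underside, resting on the ledge). Head 10 mm thick (x), 18.5 mm wide (y) over its lowest 10 mm, then 24 mm, 36 mm tall; steel blade 5 mm wide, 3 mm thick, 22 mm long, its end a 60 degree V; 16 g. z = up, away from the tip. Does not release the lock.
- key_large_head (a point): centre of the large key's flat black head, 25 mm above its shoulder (the head's underside, resting on the ledge). Head 10 mm thick (x), 30 mm wide (y) over its lowest 10 mm, then 37 mm, 44 mm tall; steel blade 12.5 mm wide, 3 mm thick, 34 mm long, its end a 60 degree V; 30 g. z = up, away from the tip. Does not enter the lock.
- key_tray: stainless key tray, fixed: pan 108 x 216 mm with a 12 mm lip and a ledge 36 (x) x 200 mm (y), top 48 mm above the shelf. Origin on the shelf under the ledge's centre; the open pan lies to -x. Slots 5 (x) by 14.5 mm (y) at y = -60, 0, +60 mm hold three keys alike but for size, blade down, width along y, in any order.
- strongbox: grey steel strongbox, fixed: 186 (x) x 200 mm (y). Origin on the shelf under the lock's axis; x towards the lid. The lock is upright in the fixed deck, 85 mm above the shelf, 36 mm from the -x edge. The lid begins 44 mm along +x: 6 mm above the deck, its folded handle 11 mm (82 to 115 mm along +x).
- lock_mouth (a point): on the lock's axis at the top of its round steel rim, 88 mm above the shelf. z up, y along the keyway when locked. Rim 30 mm outside, 18 inside; 2 mm down in it the plug's keyway: 10 mm (y) by 4 mm (x), dished to 9 mm (x) at the mouth over 2.5 mm, 31 mm deep. Fully home, the key's shoulder sits on the rim, its tip 28 mm below this point.
- lock_plug (a joint): turn of the lock's plug, rad: 0 locked, growing clockwise seen from above to a stop at 1.57. A spring turns it back (0.024 N m at 0, 0.055 at the stop). The key has 0.12 rad of play in the keyway, so the plug lags it by that. Without the right key fully in, it catches at 0.28. It draws back the latch bolt seen before the lid.
- wafer1: second of three spring pins hidden in the plug (8, 13.5 and 19 mm below the rim's top), origin on the lock's axis. The second and third stick: pushed straight, the tip binds about 14 to 18 and 20 to 24 mm below the rim's top and wants 12 to 25 N. More than 15 N on a pin is forcing it.
- wafer2: third spring pin, sticky like the second. To pass: keep a light push of 5 to 10 N on the key while rocking it 0.3 to 0.37 rad (about 20 degrees) clockwise and back to the keyway's line; it sinks 1 to 4 mm per rock, all the way in some 3 to 8 rocks. Once past, a pin does not catch again.
- power_bank: bystander: glossy red power bank, 108 (x) x 64 (y) x 22 mm, loose, origin under its centre.
- watch: bystander: matte grey watch on its white charging disc (60 mm across, straps 170 mm end to end along x, 18 mm high), loose, origin under its centre.
- jar: bystander: small glass jar with clip-on lid, 72 mm across, 83 mm high, loose, origin under its centre.
- hair_clip: bystander: turquoise plastic claw clip, 34 x 60 x 36 mm, loose in the pan of the key tray, origin under its centre.
Things that resemble listed ones, but are neither listed nor needed, are in the scene too. What is meant by the key_tray is not brown or orange, and is the smaller of those in its own colour.

How it is judged:
By the outcome, as a careful person would: the job done as asked, in the order asked, and still so for the second after the job is handed in, while the arm keeps its last pose, push and grip.
It also fails if it takes over 67 s, if anything falls off the work surface, if the arm or the gripper's body presses on something with over 40 N, if the wrist force passes 120 N, or if a joint passes its speed limit or range.

## Robot

A 6-joint arm with a two-finger parallel gripper is mounted at the origin on the work surface. World frame = base frame: x ahead of the robot, y to its left, z up, the work surface at z = 0. Lengths are in m, angles in rad, forces in N, time in s.
With the tool pointing down it reaches from about 0.375 to 0.975 m from the base axis. Payload 3.8 kg.
Tool frame: the origin (TCP) lies midway between the tips of the shut fingers; the grasp point (between the pads) lies 19 mm behind it; z points along the fingers, y is the direction in which the jaws open and shut (so a half turn about z gives the same grasp; the last joint's range is limited). The gripper opens to 85 mm and grips with 20 to 120 N. Pads are 22 mm wide; open, the fingers measure 114 mm over their backs; the gripper's body (76 mm by 85 mm) begins 54 mm behind the grasp point. The pads swing forward as they close: fully open they stand 13 mm farther back than shut.
Start: joints at [1.235, 0.264, 1.604, -0, 1.274, -0.037], TCP at [0.199, 0.645, 0.231] pointing down, gripper open.
Joint ranges: [-2.63, 2.63], [-0.94, 2.18], [0.31, 2.57], [-1.31, 4.45], [0, 2.66], [-2.55, 2.55]. Speed limits (rad/s): [2.57, 2.57, 3.14, 3.14, 3.14, 3.14].

## Interface

Orientations are given as a rotation vector (axis times angle).
In Python, from workcell import bot gives the robot as it stands.
- The arm moves only by the tool arm_command, never from a script. Its argument "targets" is text: rows parted by semicolons, each of 7 numbers parted by spaces: the shift along the tool's x, y, z in mm, then the turn, a rotation vector about the tool's x, y, z in degrees, then the opening, from 0 (shut) to 1 (fully open). A call has 1 to 10 rows; each row is the pose to reach, as a shift and turn from the pose commanded when the call began, along the tool's axes at that moment; what a row does not reach only later rows make up. A row lasts 1/12 s, in which the tool goes at most 41.7 mm and 7.16 degrees, less where a joint would pass 70% of its speed; a pose out of reach is approached as far as the arm can. A call with a gripper value outside its range is refused whole. The fingers move at their own pace and stop on an object; "newtons" is the grip in N (left out, the last holds). Time passes only in rows, so rows that repeat a pose let the fingers close. It gives the time, the measured TCP pose, the force and the opening at its end, in the units of the state.
- bot.read_state(): the state, without advancing time (a new reading comes with each control period).
- bot.read_camera(name): name is "side" or "top" or "wrist"; returns (picture, depth): 384x512x3 uint8, blue, green, red; 384x512 float32, m along the optical axis (not along the pixel's ray), 0 where there is no reading.
- bot.camera_params(name): a dict with "fov_y" (degrees; the focal length in pixels is half the picture's height over the tangent of half this angle, whatever the lens; pixels are square), "cx", "cy" (the principal point, pixels), "xyz" and "rotation" of the camera in the world; the wrist camera has in their place "T_tool_cam" (4x4, takes a point from camera to tool coordinates, whose origin is the TCP and whose axes are the flange's). Camera axes: x right, y up, looking along -z (the intrinsics and any distortion apply to the point x, -y, -z); pixel columns grow to the right and rows downward; lengths in m; the calibration is good to about 2 mm. The wrist camera is an equidistant fisheye: a pixel r from the principal point sees the ray r / f radians off the axis. A picture is of the moment at which its call begins: read the wrist's pose just before it. camera_params takes no time and is no camera call.
- bot.finish_job(): hands the job in, once; it reports no verdict.
The state is a dict: "time": time; "q": joint angles; "joint_vel": joint speeds; "joint_torque": joint torques, N m; "tool_pos": TCP position; "tcp_rot": TCP orientation; "wrist_force": force on the tool from outside, world axes, zero at the start; "torque": the same for the moment, N m; "width": opening from 0.0 (shut) to 1.0 (fully open).
Only numpy, scipy, OpenCV 4.12 (cv2) and the standard library are available. Lean on these libraries where they do the work, as an engineer would, in place of code of your own. Each camera call takes 0.05 s, during which the arm holds its last target.

## Working session

There is one attempt and no reset: what is moved stays moved. The work goes in short steps, Python scripts to look and compute and a tool call to move; the robot and the scene stay as the last step left them, time stands still between calls to the robot, and variables do not carry over. Pictures are saved under pics/ and viewed, and the job is handed in when it is done.

Besides the shell and the picture viewer there is one more tool, called as a command line: name --argument value ..., lists and objects as JSON in quotes. arm_command: Moves the arm, as the interface text tells. Its arguments: {"type":"object","properties":{"targets":{"type":"string"},"newtons":{"type":"number"}},"required":["targets"]}

```bash
mkdir -p pics; ls
python3 - <<'E'
from workcell import bot
import cv2,pickle
s=bot.read_state();print(s)
for n in("top","side","wrist"):
    p,d=bot.read_camera(n);cv2.imwrite(f"pics/{n}0.png",p);pickle.dump((s,p,d,bot.camera_params(n)),open(f"{n}0.pkl","wb"));print(n,bot.camera_params(n))
E
```

```text
pics
{'time': 0.0, 'q': array([ 1.23508773e+00,  2.64743199e-01,  1.60538935e+00, -5.56625633e-05,
        1.27371101e+00, -3.69047496e-02]), 'joint_vel': array([ 0.00010339,  0.00084533, -0.00081122, -0.0012258 ,  0.00150311,
       -0.00085173]), 'joint_torque': array([ 1.39821877e-04, -5.15111482e+01, -3.67310035e+01, -1.29019522e-04,
        1.31396975e-02, -5.54349057e-06]), 'tool_pos': array([0.1984822 , 0.64438122, 0.22996046]), 'tcp_rot': array([-0.46753587, -3.1062375 ,  0.00348961]), 'wrist_force': array([ 0.74759005, -0.02036161, -0.31609441]), 'torque': array([-0.00855804,  0.01418414, -0.042362  ]), 'width': 1.003355533609354}
top {'fov_y': 54.471601886468875, 'cx': 254.93433657165355, 'cy': 190.75026388104803, 'xyz': array([0.29470174, 0.00559908, 1.17393303]), 'rotation': array([ 0.1660834 , -0.17307524, -1.55751056])}
side {'fov_y': 45.29809673235597, 'cx': 255.33975578455357, 'cy': 194.54603859853424, 'xyz': array([-0.19186871, -1.16421983,  0.85877048]), 'rotation': array([ 1.02457073, -0.28976289, -0.50010632])}
wrist {'fov_y': 65.70646984690485, 'cx': 253.55325038916544, 'cy': 192.0775530536019, 'T_tool_cam': array([[ 6.19837546e-04,  9.54210602e-01,  2.99134989e-01,
         7.76296071e-02],
       [ 9.99999804e-01, -5.65396578e-04, -2.68541020e-04,
        -1.74862129e-04],
       [-8.71147894e-05,  2.99135097e-01, -9.54210766e-01,
        -1.42690882e-01],
       [ 0.00000000e+00,  0.00000000e+00,  0.00000000e+00,
         1.00000000e+00]])}
```

View pics/top0.png

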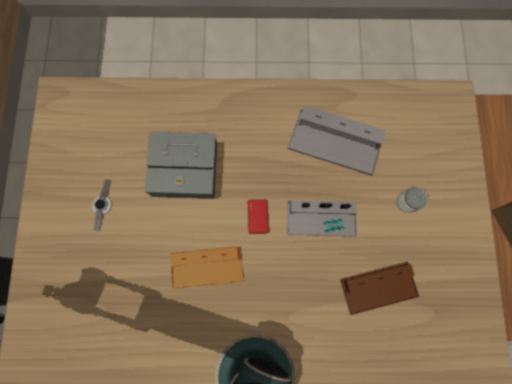

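View pics/side0.png

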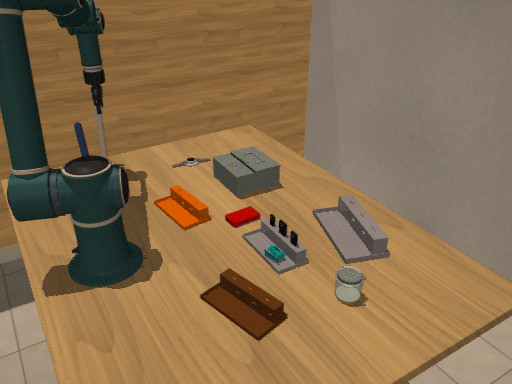

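View pics/wrist0.png

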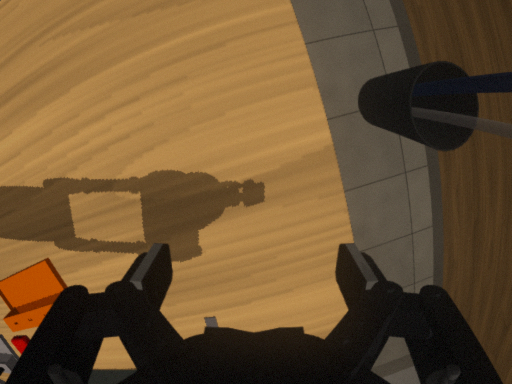

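The top picture shows the robot base at (255,370), the grey key tray at (321,218) with three keys at about (307,205), (326,206) and (345,206), and the strongbox at (181,163) with its lock at (180,181). I'll measure these more closely.

```bash
cat > h.py <<'E'
import numpy as np,cv2,pickle
from scipy.spatial.transform import Rotation as R
H,W=384,512
def rays(c,uv,T=None):
    uv=np.atleast_2d(np.asarray(uv,float)); f=H/2/np.tan(np.radians(c['fov_y']/2))
    a=(uv-[c['cx'],c['cy']])/f
    if 'T_tool_cam' in c:
        r=np.linalg.norm(a,axis=1,keepdims=True)
        d=np.hstack([a*np.sinc(r/np.pi),np.cos(r)]); d=d*[1,-1,-1]
        M=T@c['T_tool_cam']; return M[:3,3],d@M[:3,:3].T
    d=np.hstack([a,np.ones((len(a),1))])*[1,-1,-1]
    return c['xyz'],d@R.from_rotvec(c['rotation']).as_matrix().T
def toplane(c,uv,z,T=None):
    o,d=rays(c,uv,T); return o+d*((z-o[2])/d[:,2])[:,None]
def project(c,P,T=None):
    P=np.atleast_2d(P); f=H/2/np.tan(np.radians(c['fov_y']/2))
    if 'T_tool_cam' in c:
        M=T@c['T_tool_cam']; p=(P-M[:3,3])@M[:3,:3]; p=p*[1,-1,-1]
        rr=np.linalg.norm(p[:,:2],axis=1); th=np.arctan2(rr,p[:,2])
        return p[:,:2]/rr[:,None]*(th*f)[:,None]+[c['cx'],c['cy']]
    p=(P-c['xyz'])@R.from_rotvec(c['rotation']).as_matrix()*[1,-1,-1]
    return p[:,:2]/p[:,2:]*f+[c['cx'],c['cy']]
def Tt(s):
    T=np.eye(4);T[:3,:3]=R.from_rotvec(s['tcp_rot']).as_matrix();T[:3,3]=s['tool_pos'];return T
E
python3 - <<'E'
from h import *
s,p,d,c=pickle.load(open("top0.pkl","rb"))
print(toplane(c,[(307,205),(326,206),(345,206)],.09)); print(toplane(c,[(180,181)],.088))
print(toplane(c,[(288,234),(356,236)],.012))
s,q,d2,c2=pickle.load(open("side0.pkl","rb"))
a=cv2.resize(p[185:245,280:365],None,fx=6,fy=6,interpolation=cv2.INTER_CUBIC)
b=cv2.resize(p[125:205,140:225],None,fx=6,fy=6,interpolation=cv2.INTER_CUBIC)
cv2.imwrite("pics/za.png",a);cv2.imwrite("pics/zb.png",b)
cv2.imwrite("pics/zc.png",cv2.resize(q[205:275,235:315],None,fx=7,fy=7,interpolation=cv2.INTER_CUBIC))
E
```

```text
[[ 0.49080423 -0.15250314  0.09      ]
 [ 0.48820029 -0.20855194  0.09      ]
 [ 0.48859313 -0.26470209  0.09      ]]
[[0.56148389 0.22605569 0.088     ]]
[[ 0.41287004 -0.1025332   0.012     ]
 [ 0.40805566 -0.31408026  0.012     ]]
```

View pics/za.png

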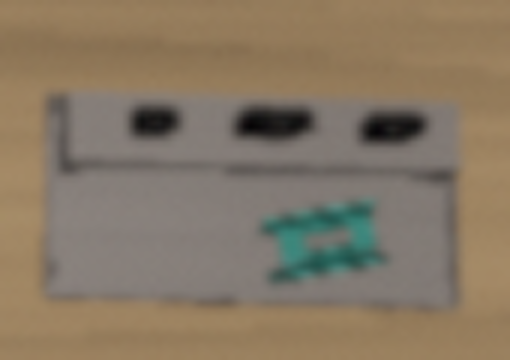

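View pics/zb.png

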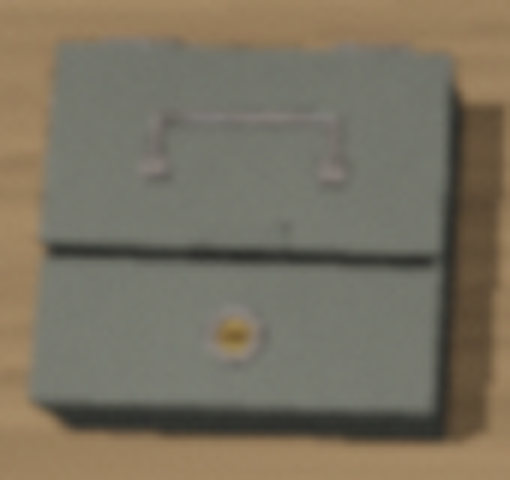

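View pics/zc.png

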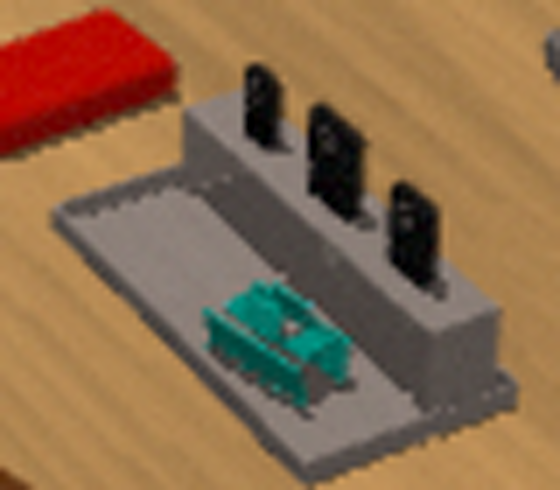

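```bash
cat >> h.py <<'E'
def down(yaw): # tool y at world angle yaw (deg), z down
    y=np.radians(yaw); Y=np.array([np.cos(y),np.sin(y),0]);Z=np.array([0,0,-1.]);return np.column_stack([np.cross(Y,Z),Y,Z])
def rel(s,p,yaw):
    R0=R.from_rotvec(s['tcp_rot']).as_matrix(); R1=down(yaw)
    t=R0.T@(np.array(p)-s['tool_pos'])*1000; r=R.from_matrix(R0.T@R1).as_rotvec(degrees=True)
    np.set_printoptions(suppress=True,precision=2); print("shift",t,"turn",r)
E
python3 - <<'E'
from h import *
from workcell import bot
rel(bot.read_state(),[.55,.23,.25],0)
E
```

```text
shift [-457.95 -292.76  -19.29] turn [-0.09  0.06 72.88]
```

arm_command --targets "-458 -293 -19 -0.1 0 72.9 1;-458 -293 -19 -0.1 0 72.9 1;-458 -293 -19 -0.1 0 72.9 1;-458 -293 -19 -0.1 0 72.9 1;-458 -293 -19 -0.1 0 72.9 1;-458 -293 -19 -0.1 0 72.9 1;-458 -293 -19 -0.1 0 72.9 1;-458 -293 -19 -0.1 0 72.9 1;-458 -293 -19 -0.1 0 72.9 1;-458 -293 -19 -0.1 0 72.9 1"

```text
time: 0.98
tool_pos: [0.4686, 0.3255, 0.2457]
tcp_rot: [2.204, 2.239, 0.002]
wrist_force: [1.0, -0.1, 1.0]
width: 1.001
```

Run:
```python
from h import *
from workcell import bot
rel(bot.read_state(),[.55,.23,.25],0)
```

```text
shift [-96.76  79.86  -4.27] turn [ 0.07 -0.05  0.91]
```

arm_command --targets "-97 80 -4 0 0 0.9 1;-97 80 -4 0 0 0.9 1;-97 80 -4 0 0 0.9 1;-97 80 -4 0 0 0.9 1;-97 80 -4 0 0 0.9 1;-97 80 -4 0 0 0.9 1"

```text
time: 1.48
tool_pos: [0.5496, 0.2321, 0.2493]
tcp_rot: [-2.215, -2.226, -0.001]
wrist_force: [-0.0, -0.2, 0.1]
width: 0.999
```

Run:
```python
from h import *
from workcell import bot
s=bot.read_state();p,d=bot.read_camera("wrist");c=bot.camera_params("wrist")
pickle.dump((s,p,d,c),open("w1.pkl","wb"));cv2.imwrite("pics/w1.png",p)
cv2.imwrite("pics/w1z.png",cv2.resize(p[120:270,180:330],None,fx=4,fy=4,interpolation=cv2.INTER_CUBIC))
print(s['tool_pos'],s['tcp_rot'])
rel(s,[.49,-.268,.25],0)
```

```text
[0.54957085 0.23205085 0.24931311] [-2.21508363e+00 -2.22644739e+00 -1.19143072e-03]
shift [-499.74  -62.13   -1.28] turn [-0.01 -0.07  0.29]
```

View pics/w1.png

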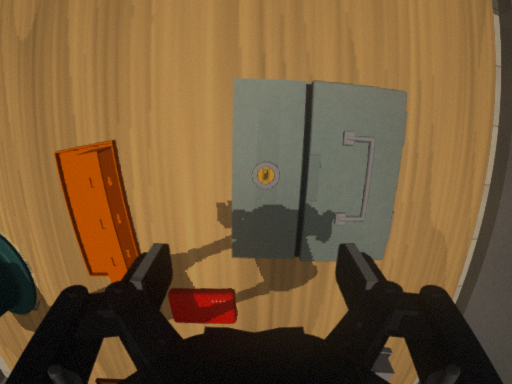

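View pics/w1z.png

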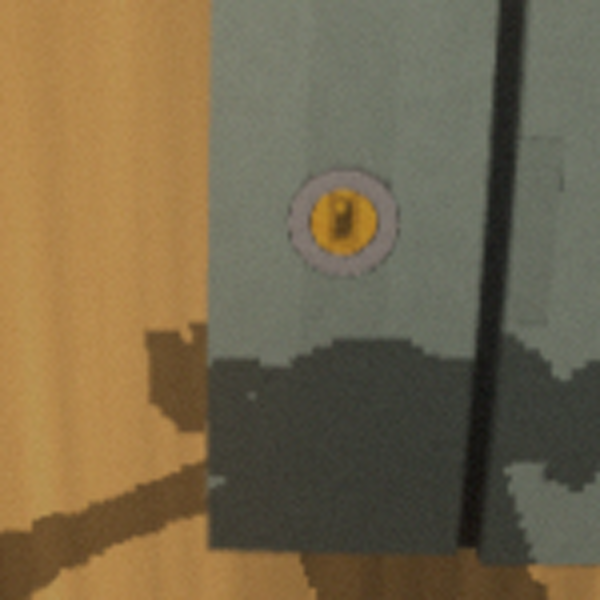

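The wrist view shows the lock's brass plug at about (265,175). The deck's left edge is at column 233 and the lid gap runs from (310,82) to (299,257).

Run:
```python
from h import *
s,p,d,c=pickle.load(open("w1.pkl","rb"));T=Tt(s)
hsv=cv2.cvtColor(p,cv2.COLOR_BGR2HSV)
m=((hsv[...,1]>130)&(hsv[...,2]>60))
z=np.zeros_like(m);z[155:195,245:290]=1;m&=z
ys,xs=np.nonzero(m);print(m.sum(),xs.mean(),ys.mean(),xs.min(),xs.max(),ys.min(),ys.max())
# fill hull center
h=cv2.convexHull(np.column_stack([xs,ys]).astype(np.int32));M=cv2.moments(h);uv=(M['m10']/M['m00'],M['m01']/M['m00'])
print(uv,toplane(c,[uv],.086,T))
# rim: pinkish
b,g,r=[p[...,i].astype(int) for i in range(3)]
rm=((r-g)>2)&z.astype(bool)
cn,_=cv2.findContours(rm.astype(np.uint8),cv2.RETR_EXTERNAL,cv2.CHAIN_APPROX_NONE);k=max(cn,key=cv2.contourArea)
el=cv2.fitEllipse(k);print(el,toplane(c,[el[0]],.088,T))
# lid gap: dark line; rows 90..195 ; and deck left edge
pts=[]
g8=p.max(axis=2).astype(int)
for v in range(90,200,5):
    row=g8[v,295:325];w=np.clip(60-row,0,None)
    if w.sum()>0: pts.append((295+(w*np.arange(30)).sum()/w.sum(),v))
P=toplane(c,pts,.085,T);f=np.polyfit(P[:,1],P[:,0],1);print("gap",np.degrees(np.arctan(f[0])),f,np.abs(np.polyval(f,P[:,1])-P[:,0]).max())
sat=hsv[...,1]; pts=[]
for v in range(90,200,5):
    row=sat[v,215:250].astype(int);i=np.argmax(row<80);pts.append((215+i-.5,v))
P=toplane(c,pts,.085,T);f=np.polyfit(P[:,1],P[:,0],1);print("left",np.degrees(np.arctan(f[0])),np.polyval(f,.23),np.abs(np.polyval(f,P[:,1])-P[:,0]).max())
# keyway dark in brass
zz=cv2.resize(p[160:190,250:282],None,fx=16,fy=16,interpolation=cv2.INTER_CUBIC);cv2.imwrite("pics/lockz.png",zz)
```

```text
208 265.4423076923077 175.02403846153845 258 273 168 183
(265.42480211081795, 175.08707124010553) [[0.56104909 0.23196867 0.086     ]]
((265.3727111816406, 174.9886474609375), (26.312801361083984, 26.65789222717285), 76.51542663574219) [[0.56090673 0.23257499 0.088     ]]
gap 1.2803674433484176 [0.02235035 0.59748994] 0.00019481605130766688
left 1.6577893583805345 0.5249883436917281 0.0004897420861963431
```

arm_command --targets "-500 -62 -1 0 0 0.3 1;-500 -62 -1 0 0 0.3 1;-500 -62 -1 0 0 0.3 1;-500 -62 -1 0 0 0.3 1;-500 -62 -1 0 0 0.3 1;-500 -62 -1 0 0 0.3 1;-500 -62 -1 0 0 0.3 1;-500 -62 -1 0 0 0.3 1;-500 -62 -1 0 0 0.3 1;-500 -62 -1 0 0 0.3 1"

```text
time: 2.37
tool_pos: [0.5009, -0.1814, 0.2504]
tcp_rot: [2.217, 2.226, 0.003]
wrist_force: [0.7, 0.9, -0.3]
width: 1.004
```

Run:
```python
from h import *
from workcell import bot
rel(bot.read_state(),[.49,-.265,.23],0)
```

```text
shift [-83.59 -11.28  20.26] turn [ 0.11 -0.07  0.24]
```

View pics/lockz.png

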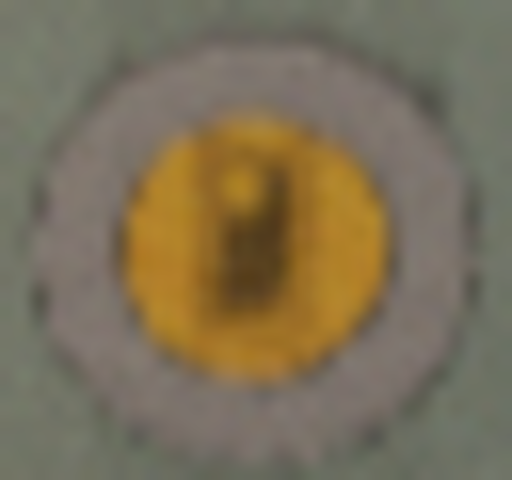

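arm_command --targets "-84 -11 20 0 0 0.2 1;-84 -11 20 0 0 0.2 1;-84 -11 20 0 0 0.2 1;-84 -11 20 0 0 0.2 1;-84 -11 20 0 0 0.2 1;-84 -11 20 0 0 0.2 1"

```text
time: 2.87
tool_pos: [0.4911, -0.2636, 0.2304]
tcp_rot: [2.221, 2.221, 0.004]
wrist_force: [0.2, 0.6, 0.6]
width: 1.002
```

Run:
```python
from h import *
from workcell import bot
s=bot.read_state();p,d=bot.read_camera("wrist");c=bot.camera_params("wrist")
pickle.dump((s,p,d,c),open("w2.pkl","wb"));cv2.imwrite("pics/w2.png",p)
cv2.imwrite("pics/w2z.png",cv2.resize(p[60:230,190:330],None,fx=3.5,fy=3.5,interpolation=cv2.INTER_CUBIC))
print(s['tool_pos'],s['tcp_rot'])
```

```text
[ 0.49106091 -0.26361772  0.23041305] [2.2214541  2.2212893  0.00357289]
```

View pics/w2.png

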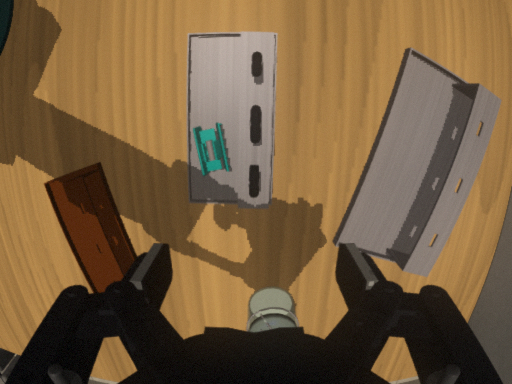

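View pics/w2z.png

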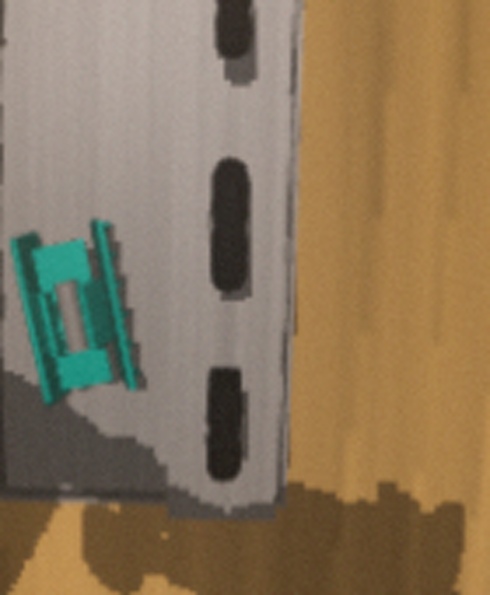

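The wrist view shows the keys from top to bottom as small (257,65), large (256,124) and medium (254,181). The medium key's width lies between the other two, and it sits nearest the robot's right.

Run:
```python
from h import *
s,p,d,c=pickle.load(open("w2.pkl","rb"));T=Tt(s)
m=(p.max(axis=2)<52).astype(np.uint8);m[:, :235]=0;m[:,275:]=0;m[210:]=0;m[:45]=0
cn,_=cv2.findContours(m,cv2.RETR_EXTERNAL,cv2.CHAIN_APPROX_NONE)
C=[]
for k in cn:
    if cv2.contourArea(k)<60: continue
    x,y,w,h=cv2.boundingRect(k)
    M=cv2.moments(k); u=(M['m10']/M['m00'],M['m01']/M['m00'])
    ends=toplane(c,[(u[0],y-.0),(u[0],y+h-1)],.085,T)
    print(x,y,w,h,u,toplane(c,[u],.085,T), "len",ends[0]-ends[1],cv2.minAreaRect(k)); C.append(toplane(c,[u],.085,T)[0])
C=np.array(C);print(np.degrees(np.arctan(np.polyfit(C[:,1],C[:,0],1)[0])))
```

```text
250 166 9 31 (253.81027966742252, 180.82766439909298) [[ 0.49045623 -0.26519836  0.085     ]] len [-2.44230248e-05  3.12505894e-02  0.00000000e+00] ((254.0, 181.0), (30.0, 8.0), 90.0)
251 106 10 37 (255.20866141732284, 124.74475065616797) [[ 0.49176324 -0.20905131  0.085     ]] len [-4.81034312e-05  3.51292902e-02  0.00000000e+00] ((255.1781005859375, 124.047119140625), (8.832938194274902, 36.05117416381836), 2.290609836578369)
1.3335127240219398
```

Run:
```python
from h import *
from workcell import bot
rel(bot.read_state(),[.4905,-.2655,.057],-1.35)
```

```text
shift [ -2.06  -0.99 173.57] turn [ 0.11 -0.07  1.37]
```

arm_command --targets "-2.1 -1 40 0.1 0 1.4 0.7;-2.1 -1 80 0.1 0 1.4 0.6;-2.1 -1 120 0.1 0 1.4 0.6;-2.1 -1 150 0.1 0 1.4 0.6;-2.1 -1 165 0.1 0 1.4 0.6;-2.1 -1 173.5 0.1 0 1.4 0.6;-2.1 -1 173.5 0.1 0 1.4 0.6;-2.1 -1 173.5 0.1 0 1.4 0.6" --newtons 40

```text
time: 3.58
tool_pos: [0.4907, -0.267, 0.0575]
tcp_rot: [2.249, 2.193, 0.001]
wrist_force: [-0.0, -0.6, 0.6]
width: 0.599
```

Run:
```python
from h import *
from workcell import bot
s=bot.read_state();p,d=bot.read_camera("wrist");c=bot.camera_params("wrist");T=Tt(s)
cv2.imwrite("pics/w3.png",p)
rel(s,[.4905,-.2655,.057],-1.35)
print(project(c,[[.4905,-.2655,.088],[.4905,-.2805,.088]],T),s['wrist_force'])
```

```text
shift [ 1.51 -0.2   0.49] turn [ 0.03 -0.03 -0.1 ]
[[255.76 277.1 ]
 [256.43 302.9 ]] [-0.03 -0.64  0.59]
```

View pics/w3.png

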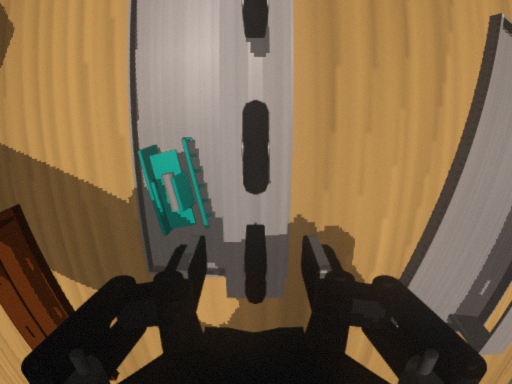

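The medium key sits centred between the pads, spanning rows 225 to 302 at column 256. I'll correct 1.5 mm and close.

arm_command --targets "1.5 0 0.5 0 0 0 0.6;1.5 0 0.5 0 0 0 0.3;1.5 0 0.5 0 0 0 0;1.5 0 0.5 0 0 0 0;1.5 0 0.5 0 0 0 0;1.5 0 0.5 0 0 0 0;1.5 0 0.5 0 0 0 0;1.5 0 0.5 0 0 0 0;1.5 0 0.5 0 0 0 0" --newtons 60

```text
time: 4.38
tool_pos: [0.4903, -0.2665, 0.0569]
tcp_rot: [2.251, 2.191, 0.001]
wrist_force: [0.8, -0.2, 5.4]
width: 0.109
```

Run:
```python
from h import *
from workcell import bot
s=bot.read_state();print(s['wrist_force'],s['torque'],s['width'])
rel(s,[.4905,-.2655,.057],-1.35)
```

```text
[ 0.79503142 -0.2414174   5.35459145] [ 0.0883307  -0.01412277  0.00184001] 0.10944190886967599
shift [ 1.    0.16 -0.06] turn [ 0.04 -0.02 -0.2 ]
```

arm_command --targets "0 0 -5 0 0 0 0;0 0 -15 0 0 0 0;0 0 -35 0 0 0 0;0 0 -70 0 0 0 0;0 0 -110 0 0 0 0;0 0 -143 0 0 0 0;0 0 -143 0 0 0 0;0 0 -143 0 0 0 0;0 0 -143 0 0 0 0"

```text
time: 5.13
tool_pos: [0.489, -0.2659, 0.1986]
tcp_rot: [-2.249, -2.19, 0.0]
wrist_force: [0.1, 0.1, -0.5]
width: 0.108
```

Run:
```python
from h import *
from workcell import bot
s=bot.read_state();p,d=bot.read_camera("wrist");c=bot.camera_params("wrist");T=Tt(s)
pickle.dump((s,p,d,c),open("w4.pkl","wb"))
cv2.imwrite("pics/w4.png",p);print(s['wrist_force'],s['torque'],s['width'])
q,d=bot.read_camera("side");cv2.imwrite("pics/s4.png",cv2.resize(q[130:290,200:330],None,fx=4,fy=4,interpolation=cv2.INTER_CUBIC)[:600])
rel(s,[.561,.2323,.20],-1.4)
```

```text
[ 0.07627265  0.07934615 -0.46159177] [-0.00891916  0.05656608 -0.04004401] 0.10795626339165001
shift [499.98  58.57  -0.78] turn [-0.1  -0.08 -0.14]
```

View pics/w4.png

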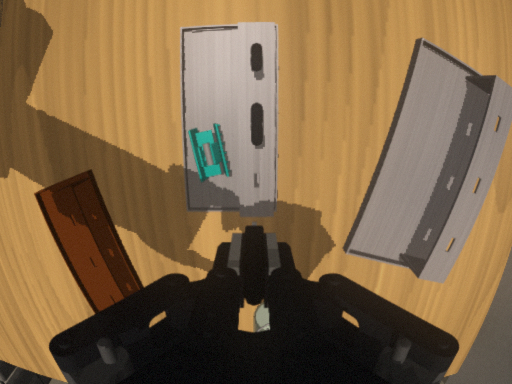

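View pics/s4.png

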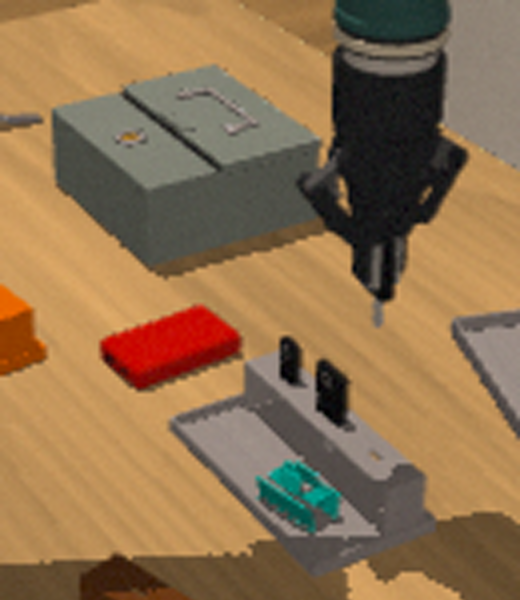

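The key is held and lifted clear, with its blade pointing down in the side view. The small and large keys are still in the rack. I'll measure the key's offset in the hand.

Run:
```python
from h import *
s,p,d,c=pickle.load(open("w4.pkl","rb"))
I=np.eye(4)
for z in(-.031,):
    print(z,project(c,[[.015,0,z],[-.015,0,z],[0,.005,z],[0,-.005,z]],I))
cv2.imwrite("pics/w4z.png",cv2.resize(np.clip(p[215:315,205:305].astype(int)*3,0,255).astype(np.uint8),None,fx=6,fy=6,interpolation=cv2.INTER_CUBIC))
```

```text
-0.031 [[256.33899721 251.58430091]
 [256.01832428 305.98577092]
 [267.3106921  280.42258359]
 [245.03651708 280.45409379]]
```

View pics/w4z.png

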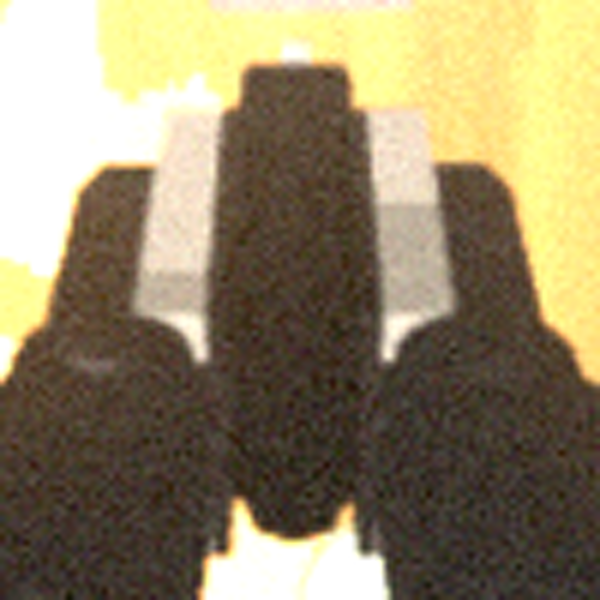

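arm_command --targets "500 58.6 -1 -0.1 -0.1 -0.1 0;500 58.6 -1 -0.1 -0.1 -0.1 0;500 58.6 -1 -0.1 -0.1 -0.1 0;500 58.6 -1 -0.1 -0.1 -0.1 0;500 58.6 -1 -0.1 -0.1 -0.1 0;500 58.6 -1 -0.1 -0.1 -0.1 0;500 58.6 -1 -0.1 -0.1 -0.1 0;500 58.6 -1 -0.1 -0.1 -0.1 0;500 58.6 -1 -0.1 -0.1 -0.1 0;500 58.6 -1 -0.1 -0.1 -0.1 0"

```text
time: 6.07
tool_pos: [0.5478, 0.1479, 0.198]
tcp_rot: [-2.249, -2.193, 0.005]
wrist_force: [-0.4, -1.1, -0.4]
width: 0.107
```

Run:
```python
from h import *
from workcell import bot
rel(bot.read_state(),[.561,.2323,.15],-1.4)
```

```text
shift [84.81 11.22 47.82] turn [-0.15  0.11 -0.03]
```

arm_command --targets "84 11.5 0 -0.1 0 0 0;84 11.5 0 -0.1 0 0 0;84 11.5 0 -0.1 0 0 0;84 11.5 30 -0.1 0 0 0;84 11.5 48 -0.1 0.1 0 0;84 11.5 48 -0.1 0.1 0 0;84 11.5 48 -0.1 0.1 0 0;84 11.5 48 -0.1 0.1 0 0"

```text
time: 6.73
tool_pos: [0.5629, 0.2293, 0.1521]
tcp_rot: [2.249, 2.192, 0.003]
wrist_force: [0.6, 0.0, -0.4]
width: 0.104
```

Run:
```python
from h import *
from workcell import bot
s=bot.read_state();p,d=bot.read_camera("wrist");c=bot.camera_params("wrist");T=Tt(s)
pickle.dump((s,p,d,c),open("w5.pkl","wb"));print(s['tool_pos'],s['wrist_force'],s['torque'])
cv2.imwrite("pics/w5.png",cv2.resize(np.clip(p[150:320,180:330].astype(int)*2,0,255).astype(np.uint8),None,fx=3.5,fy=3.5,interpolation=cv2.INTER_CUBIC))
q,d=bot.read_camera("side");cv2.imwrite("pics/s5.png",cv2.resize(q[110:210,200:300],None,fx=6,fy=6,interpolation=cv2.INTER_CUBIC)[:600])
rel(s,[.5612,.2313,.13],-1.4)
```

```text
[0.56291694 0.22928527 0.15209125] [ 0.58438271  0.00392457 -0.39402688] [ 0.00819801 -0.01979327  0.00810357]
shift [ 1.96 -1.81 22.09] turn [ 0.12 -0.03 -0.07]
```

View pics/w5.png

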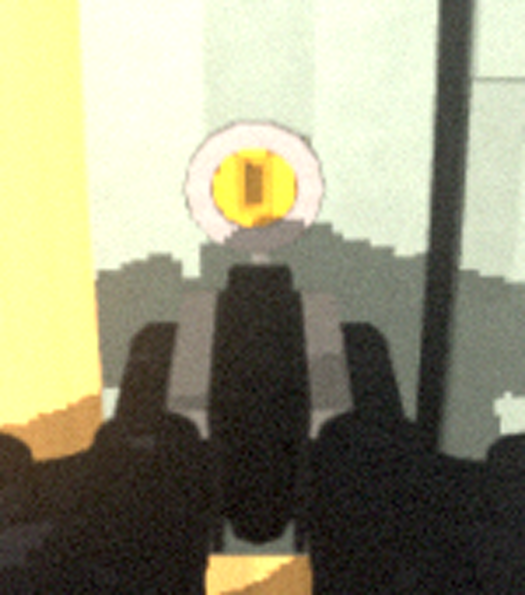

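View pics/s5.png

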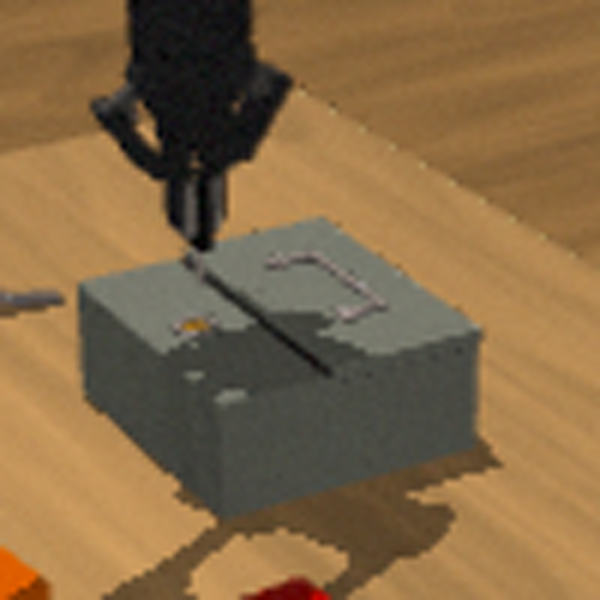

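The rim is at about (253,203) in the wrist picture, just beyond the head, and the blade hangs between them. I'll remeasure the lock from here.

```bash
python3 - <<'E'
from h import *
from workcell import bot
s,p,d,c=pickle.load(open("w5.pkl","rb"));T=Tt(s)
hsv=cv2.cvtColor(p,cv2.COLOR_BGR2HSV)
m=((hsv[...,1]>130)&(hsv[...,2]>50)).astype(np.uint8);z=np.zeros_like(m);z[180:222,232:275]=1;m*=z
ys,xs=np.nonzero(m);print(xs.min(),xs.max(),ys.min(),ys.max())
cx=(xs.min()+xs.max())/2
h=cv2.convexHull(np.column_stack([xs,ys]).astype(np.int32));M=cv2.moments(h);u=(M['m10']/M['m00'],M['m01']/M['m00'])
print(u,toplane(c,[u,(cx,u[1])],.086,T))
b,g,r=[p[...,i].astype(int) for i in range(3)]
I=np.eye(4)
print("proj tip", project(c,[[.001,0,.037],[.001,0,.009]],I))
print(project(c,[[.561,.2323,.088],[.561+.015,.2323,.088],[.561-.015,.2323,.088],[.561,.2323+.015,.088]],T))
E
python3 - <<'E'
import cv2,pickle,numpy as np
s,p,d,c=pickle.load(open("w5.pkl","rb"))
cv2.imwrite("pics/w5z.png",cv2.resize(np.clip(p[180:240,220:290].astype(int)*2,0,255).astype(np.uint8),None,fx=9,fy=9,interpolation=cv2.INTER_CUBIC))
E
```

```text
241 264 193 214
(252.2887767969735, 203.25178646490122) [[0.56103469 0.23180887 0.086     ]
 [0.56119199 0.23180482 0.086     ]]
proj tip [[255.31355991 220.17399881]
 [255.60156098 239.22357977]]
[[252.22001035 203.53088723]
 [272.51883904 203.02078011]
 [231.94943003 204.00484671]
 [251.67339592 183.97213305]]
```

View pics/w5z.png

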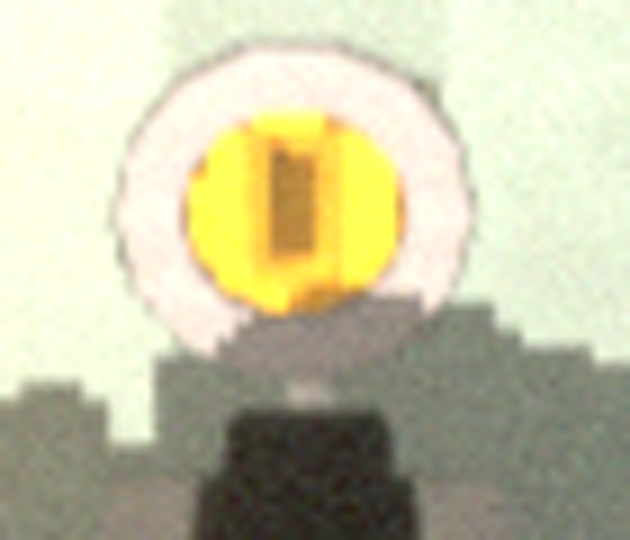

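arm_command --targets "1.7 -1.4 10 0.1 0 0 0;1.7 -1.4 20 0.1 0 0 0;1.7 -1.4 24 0.1 0 0 0;1.7 -1.4 24 0.1 0 0 0;1.7 -1.4 24 0.1 0 0 0"

```text
time: 7.25
tool_pos: [0.5612, 0.2313, 0.1274]
tcp_rot: [-2.249, -2.193, -0.0]
wrist_force: [0.6, 0.4, -0.9]
width: 0.107
```

Run:
```python
from h import *
from workcell import bot
s=bot.read_state();p,d=bot.read_camera("wrist");c=bot.camera_params("wrist");T=Tt(s)
pickle.dump((s,p,d,c),open("w6.pkl","wb"));print(s['tool_pos'],s['wrist_force'],s['torque'])
cv2.imwrite("pics/w6.png",cv2.resize(np.clip(p[190:250,220:290].astype(int)*2,0,255).astype(np.uint8),None,fx=8,fy=8,interpolation=cv2.INTER_CUBIC))
rel(s,[.5615,.231,.12],-1.4)
print(project(c,[[.5611,.232,.086]],T))
```

```text
[0.56115088 0.23129663 0.1274093 ] [ 0.645058    0.40034259 -0.91587407] [ 0.01958726  0.04005153 -0.03685965]
shift [-0.29  0.36  7.41] turn [-0.01 -0.02 -0.04]
[[255.18 218.06]]
```

View pics/w6.png

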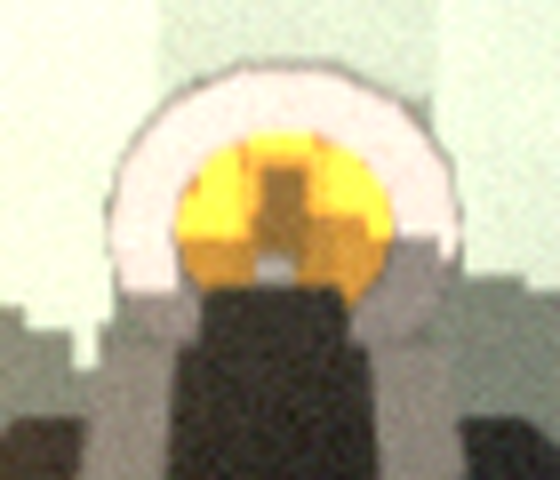

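The steel blade, at crop (275,268), sits about 0.5 mm to the -y tool side of the keyway at crop (283,200). I'll shift by that and enter gently.

arm_command --targets "0 0.5 2 0 0 0 0;0 0.5 4 0 0 0 0;0 0.5 6 0 0 0 0;0 0.5 8 0 0 0 0;0 0.5 9 0 0 0 0;0 0.5 9 0 0 0 0"

```text
time: 7.8
tool_pos: [0.5621, 0.2315, 0.1189]
tcp_rot: [-2.249, -2.193, -0.002]
wrist_force: [0.1, 0.1, -0.2]
width: 0.108
```

Run:
```python
from h import *
from workcell import bot
s=bot.read_state();print(s['tool_pos'],s['wrist_force'],s['torque'])
```

```text
[0.56205554 0.23151661 0.11890412] [ 0.08694371  0.07753262 -0.16864403] [ 0.02760807 -0.01582606  0.02622255]
```

arm_command --targets "0 0 1 0 0 0 0;0 0 2 0 0 0 0;0 0 3 0 0 0 0;0 0 4 0 0 0 0;0 0 4 0 0 0 0"

```text
time: 8.22
tool_pos: [0.5625, 0.2323, 0.1158]
tcp_rot: [-2.249, -2.193, -0.005]
wrist_force: [-0.4, 2.8, 2.4]
width: 0.102
```

```bash
cat > rd.py <<'E'
from h import *
from workcell import bot
s=bot.read_state();np.set_printoptions(suppress=True,precision=4);R0=R.from_rotvec(s['tcp_rot']).as_matrix()
print(s['time'],s['tool_pos'],"tip depth mm",round((.088-(s['tool_pos'][2]-.037))*1000,2),"yaw",np.degrees(np.arctan2(R0[1,1],R0[0,1])),"F",s['wrist_force'],"M",s['torque'],s['width'],"q6",s['q'][5])
E
python3 rd.py
```

```text
8.2167 [0.5625 0.2323 0.1158] tip depth mm 9.21 yaw -1.4474229633273321 F [-0.4433  2.8291  2.3704] M [ 0.5333  0.1728 -0.0194] 0.10236569384498788 q6 0.3743004084368793
```

arm_command --targets "0.8 0 0 0 0 0 0;0.8 0 1 0 0 0 0;0.8 0 2 0 0 0 0;0.8 0 2 0 0 0 0"

```text
time: 8.55
tool_pos: [0.5626, 0.2327, 0.1139]
tcp_rot: [2.249, 2.193, 0.004]
wrist_force: [-0.5, 1.9, 4.3]
width: 0.107
```

```bash
python3 rd.py
```

```text
8.55 [0.5626 0.2327 0.1139] tip depth mm 11.1 yaw -1.444780229931764 F [-0.5185  1.9292  4.2864] M [ 0.4065  0.2566 -0.027 ] 0.10701121179575006 q6 0.37560848145974857
```

arm_command --targets "0.6 0 0.5 0 0 0 0;0.6 0 1 0 0 0 0;0.6 0 1.5 0 0 0 0;0.6 0 2 0 0 0 0;0.6 0 2 0 0 0 0"

```text
time: 8.97
tool_pos: [0.5626, 0.2331, 0.1125]
tcp_rot: [2.249, 2.193, 0.004]
wrist_force: [-2.8, 1.2, 8.0]
width: 0.105
```

```bash
python3 rd.py
```

```text
8.9667 [0.5626 0.2331 0.1125] tip depth mm 12.48 yaw -1.4388130734089615 F [-2.7921  1.2348  7.9779] M [ 0.1756  0.5417 -0.0121] 0.10454540906870274 q6 0.3765205261437025
```

About 8 N at roughly the depth of the second pin, so this is likely the first sticky one. I'll rock it.

arm_command --targets "0 -0.5 0 0 0 7 0;0 -0.5 0 0 0 14 0;0 -0.5 0 0 0 20 0;0 -0.5 0 0 0 20 0;0 -0.5 0 0 0 20 0"

```text
time: 9.38
tool_pos: [0.5626, 0.2332, 0.1123]
tcp_rot: [2.595, 1.769, 0.005]
wrist_force: [-1.0, 2.1, 5.4]
width: 0.106
```

```bash
python3 rd.py
```

```text
9.3833 [0.5626 0.2332 0.1123] tip depth mm 12.68 yaw -21.44850637197047 F [-1.0268  2.0869  5.4304] M [0.1871 0.1877 0.0311] 0.10611849366350667 q6 0.726108241419938
```

arm_command --targets "0.4 0 0.4 0 0 -7 0;0.4 0 0.4 0 0 -14 0;0.4 0 0.4 0 0 -20 0;0.4 0 0.4 0 0 -20 0;0.4 0 0.4 0 0 -20 0"

```text
time: 9.8
tool_pos: [0.5626, 0.2334, 0.1118]
tcp_rot: [2.248, 2.193, 0.004]
wrist_force: [-1.2, 0.2, 5.8]
width: 0.102
```

```bash
python3 rd.py
```

```text
9.8 [0.5626 0.2334 0.1118] tip depth mm 13.18 yaw -1.4133340649010988 F [-1.2339  0.1986  5.8325] M [ 0.1895  0.2263 -0.0099] 0.10206958016344111 q6 0.37697084066840136
```

arm_command --targets "0 -0.2 0.5 0 0 7 0;0 -0.2 0.8 0 0 14 0;0 -0.2 0.8 0 0 20 0;0 -0.2 0.8 0 0 20 0;0 -0.2 1.2 0 0 20 0;0 -0.2 1.2 0 0 13 0;0 -0.2 1.2 0 0 6 0;0 -0.2 1.2 0 0 0 0;0 -0.2 1.2 0 0 0 0;0 -0.2 1.2 0 0 0 0"

```text
time: 10.63
tool_pos: [0.5625, 0.2337, 0.1108]
tcp_rot: [2.248, 2.193, 0.005]
wrist_force: [-1.1, 1.4, 6.8]
width: 0.105
```

```bash
python3 rd.py
```

```text
10.6333 [0.5625 0.2337 0.1108] tip depth mm 14.17 yaw -1.4171004830772445 F [-1.1016  1.4473  6.845 ] M [0.3369 0.3034 0.011 ] 0.10487362497273393 q6 0.37705924020442827
```

arm_command --targets "0.2 0 0.3 0 0 7 0;0.2 0 0.5 0 0 14 0;0.2 0 0.5 0 0 20 0;0.2 0 0.8 0 0 20 0;0.2 0 1 0 0 20 0;0.2 0 1.2 0 0 13 0;0.2 0 1.5 0 0 6 0;0.2 0 1.8 0 0 0 0;0.2 0 1.8 0 0 0 0;0.2 0 1.8 0 0 0 0"

```text
time: 11.47
tool_pos: [0.5624, 0.2339, 0.109]
tcp_rot: [2.248, 2.193, 0.005]
wrist_force: [-2.3, 2.2, 6.8]
width: 0.104
```

```bash
python3 rd.py
```

```text
11.4667 [0.5624 0.2339 0.109 ] tip depth mm 16.04 yaw -1.421713948072277 F [-2.2987  2.2229  6.7936] M [ 0.3042  0.3737 -0.0346] 0.10364988745004014 q6 0.3773694730682295
```

arm_command --targets "0.4 -0.4 0.3 0 0 7 0;0.4 -0.4 0.5 0 0 14 0;0.4 -0.4 0.7 0 0 20 0;0.4 -0.4 1 0 0 20 0;0.4 -0.4 1.2 0 0 20 0;0.4 -0.4 1.5 0 0 13 0;0.4 -0.4 1.8 0 0 6 0;0.4 -0.4 2.1 0 0 0 0;0.4 -0.4 2.1 0 0 0 0;0.4 -0.4 2.1 0 0 0 0"

```text
time: 12.3
tool_pos: [0.5623, 0.2341, 0.1071]
tcp_rot: [2.248, 2.193, 0.005]
wrist_force: [-1.6, 0.5, 7.0]
width: 0.102
```

```bash
python3 rd.py
```

```text
12.3 [0.5623 0.2341 0.1071] tip depth mm 17.85 yaw -1.410756875545376 F [-1.6323  0.4514  7.0267] M [0.1482 0.2676 0.0279] 0.10182328870606165 q6 0.378204232564874
```

arm_command --targets "0.1 -0.3 0.3 0 0 7 0;0.1 -0.3 0.5 0 0 14 0;0.1 -0.3 0.7 0 0 20 0;0.1 -0.3 1 0 0 20 0;0.1 -0.3 1.3 0 0 20 0;0.1 -0.3 1.6 0 0 13 0;0.1 -0.3 1.9 0 0 6 0;0.1 -0.3 2.2 0 0 0 0;0.1 -0.3 2.2 0 0 0 0;0.1 -0.3 2.2 0 0 0 0"

```text
time: 13.13
tool_pos: [0.5623, 0.2334, 0.1047]
tcp_rot: [2.246, 2.192, 0.004]
wrist_force: [0.4, -1.9, 7.1]
width: 0.109
```

```bash
python3 rd.py
```

```text
13.1333 [0.5623 0.2334 0.1047] tip depth mm 20.26 yaw -1.3955323293494528 F [ 0.4049 -1.8609  7.0744] M [-0.3106  0.0536 -0.0134] 0.1086207121497421 q6 0.37858848770139253
```

arm_command --targets "-0.4 0 0.3 0 0 7 0;-0.4 0 0.5 0 0 14 0;-0.4 0 0.7 0 0 20 0;-0.4 0 1 0 0 20 0;-0.4 0 1.3 0 0 20 0;-0.4 0 1.6 0 0 13 0;-0.4 0 1.9 0 0 6 0;-0.4 0 2.2 0 0 0 0;-0.4 0 2.2 0 0 0 0;-0.4 0 2.2 0 0 0 0"

```text
time: 13.97
tool_pos: [0.562, 0.2333, 0.1027]
tcp_rot: [2.247, 2.193, 0.004]
wrist_force: [-0.4, -1.2, 8.7]
width: 0.105
```

```bash
python3 rd.py
```

```text
13.9667 [0.562  0.2333 0.1027] tip depth mm 22.32 yaw -1.4024425205689273 F [-0.3975 -1.1898  8.6611] M [-0.161   0.2544  0.03  ] 0.10546516978228762 q6 0.37797756862151305
```

arm_command --targets "-0.3 0 0 0 0 7 0;-0.3 0 0.2 0 0 14 0;-0.3 0 0.4 0 0 20 0;-0.3 0 0.6 0 0 20 0;-0.3 0 0.9 0 0 20 0;-0.3 0 1.2 0 0 13 0;-0.3 0 1.5 0 0 6 0;-0.3 0 1.8 0 0 0 0;-0.3 0 1.8 0 0 0 0;-0.3 0 1.8 0 0 0 0"

```text
time: 14.8
tool_pos: [0.5622, 0.2332, 0.101]
tcp_rot: [2.247, 2.193, 0.005]
wrist_force: [-0.7, 0.1, 7.6]
width: 0.109
```

```bash
python3 rd.py
```

```text
14.8 [0.5622 0.2332 0.101 ] tip depth mm 24.01 yaw -1.4108284487102505 F [-0.683   0.0811  7.6317] M [-0.0777  0.1433  0.0174] 0.10916997548441768 q6 0.3775245625442261
```

arm_command --targets "0 0 0.2 0 0 7 0;0 0 0.4 0 0 14 0;0 0 0.6 0 0 20 0;0 0 0.8 0 0 20 0;0 0 1.1 0 0 20 0;0 0 1.4 0 0 13 0;0 0 1.7 0 0 6 0;0 0 2 0 0 0 0;0 0 2 0 0 0 0;0 0 2 0 0 0 0"

```text
time: 15.63
tool_pos: [0.5619, 0.2332, 0.098]
tcp_rot: [2.251, 2.189, 0.004]
wrist_force: [1.2, 0.9, 4.4]
width: 0.109
```

```bash
python3 rd.py
```

```text
15.6333 [0.5619 0.2332 0.098 ] tip depth mm 26.97 yaw -1.599675942554137 F [1.1927 0.9404 4.3743] M [ 0.0234 -0.1926  0.016 ] 0.10889787022524745 q6 0.38074990959124605
```

Force fell to 4.4 N, so the third pin may be passed. I'll push lightly to the shoulder.

arm_command --targets "0 0 0.4 0 0 0 0;0 0 0.8 0 0 0 0;0 0 1 0 0 0 0;0 0 1 0 0 0 0"

```text
time: 15.97
tool_pos: [0.5615, 0.2332, 0.0967]
tcp_rot: [2.249, 2.192, 0.003]
wrist_force: [1.0, 0.3, 3.6]
width: 0.105
```

```bash
python3 rd.py
```

```text
15.9667 [0.5615 0.2332 0.0967] tip depth mm 28.3 yaw -1.478275946681152 F [0.9747 0.2887 3.5719] M [-0.1334 -0.3031 -0.0039] 0.10538628837320725 q6 0.3785138288212876
```

arm_command --targets "0 0.3 0.4 0 0 0 0;0 0.3 0.8 0 0 0 0;0 0.3 1 0 0 0 0;0 0.3 1 0 0 0 0"

```text
time: 16.3
tool_pos: [0.5616, 0.2333, 0.0964]
tcp_rot: [2.249, 2.193, 0.003]
wrist_force: [-0.4, -1.7, 8.0]
width: 0.109
```

```bash
python3 rd.py
python3 - <<'E'
from h import *
from workcell import bot
s=bot.read_state();p,d=bot.read_camera("wrist")
cv2.imwrite("pics/w7.png",cv2.resize(np.clip(p[200:310,190:320].astype(int)*2,0,255).astype(np.uint8),None,fx=5,fy=5,interpolation=cv2.INTER_CUBIC))
q,d=bot.read_camera("side");cv2.imwrite("pics/s7.png",cv2.resize(q[110:210,200:300],None,fx=6,fy=6,interpolation=cv2.INTER_CUBIC)[:600])
E
```

```text
16.3 [0.5616 0.2333 0.0964] tip depth mm 28.6 yaw -1.46109921672549 F [-0.4136 -1.7031  8.0185] M [-0.2596  0.1049  0.0153] 0.10934428785465106 q6 0.37805517137163575
```

View pics/w7.png

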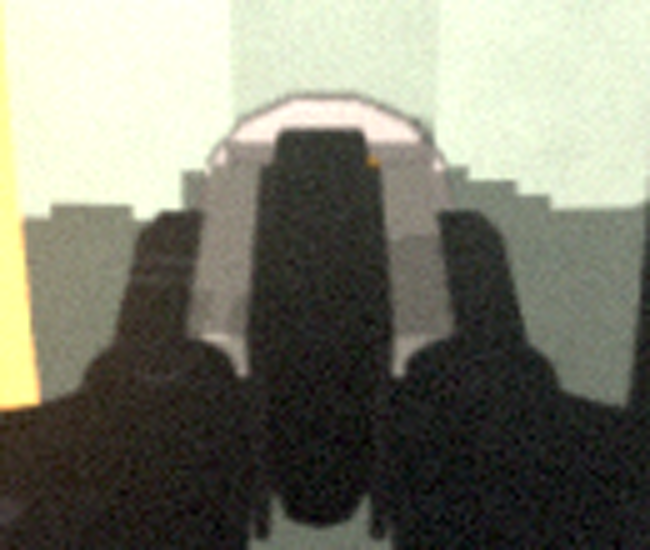

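View pics/s7.png

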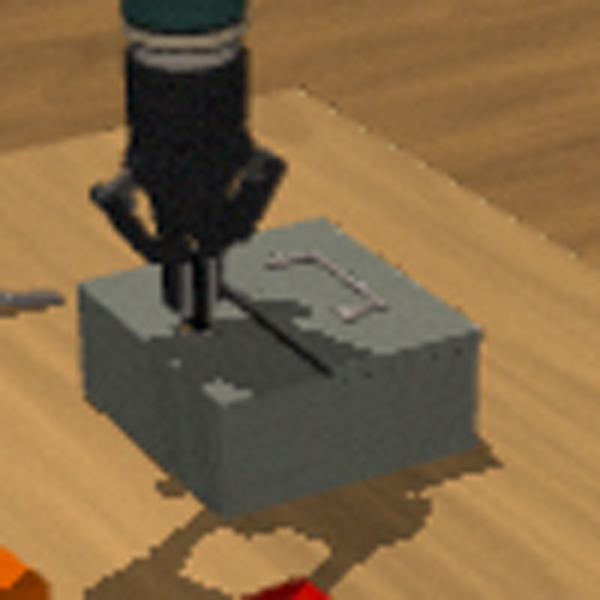

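The last push moved only 0.3 mm while the force rose from 3.6 to 8 N. The head's edges in the wrist view (rows 225.6 and 304.4) match those at pickup, so the key hasn't slipped and its shoulder is on the rim. Next I turn it.

arm_command --targets "0 0 0 0 0 7 0;0 0 0 0 0 14 0;0 0 0 0 0 21 0;0 0 0 0 0 28 0;0 0 0 0 0 34 0;0 0 0 0 0 40 0;0 0 0 0 0 40 0" --newtons 80

```text
time: 16.98
tool_pos: [0.5628, 0.2331, 0.0964]
tcp_rot: [2.866, 1.285, 0.007]
wrist_force: [3.4, -1.6, 5.4]
width: 0.105
```

```bash
python3 rd.py
```

```text
16.9833 [0.5628 0.2331 0.0964] tip depth mm 28.58 yaw -41.69854435842818 F [ 3.3504 -1.6088  5.382 ] M [-0.3708 -0.6134 -0.0074] 0.10519407135502813 q6 1.0805427401243979
```

arm_command --targets "0.1 0.4 0.2 0 0 7 0;0.1 0.4 0.2 0 0 14 0;0.1 0.4 0.2 0 0 21 0;0.1 0.4 0.2 0 0 28 0;0.1 0.4 0.2 0 0 35 0;0.1 0.4 0.2 0 0 42 0;0.1 0.4 0.2 0 0 48 0;0.1 0.4 0.2 0 0 48 0"

```text
time: 17.65
tool_pos: [0.5634, 0.2322, 0.0964]
tcp_rot: [3.141, 0.009, 0.007]
wrist_force: [3.5, -3.2, 6.6]
width: 0.103
```

```bash
python3 rd.py
```

```text
17.65 [0.5634 0.2322 0.0964] tip depth mm 28.57 yaw -89.6888964477408 F [ 3.4664 -3.2183  6.6283] M [-0.7686 -0.4916 -0.0079] 0.10318115079026279 q6 1.9177906291118254
```

arm_command --targets "0.4 0.4 0.2 0 0 4 0;0.4 0.4 0.2 0 0 7 0;0.4 0.4 0.2 0 0 9 0;0.4 0.4 0.2 0 0 9 0"

```text
time: 17.98
tool_pos: [0.5635, 0.232, 0.0964]
tcp_rot: [-3.133, 0.233, -0.006]
wrist_force: [1.7, -3.2, 8.9]
width: 0.101
```

```bash
for i in 1; do python3 rd.py; done
python3 - <<'E'
from h import *
from workcell import bot
M=[];
for i in range(8):
    bot.read_camera("side");M.append(bot.read_state()['torque'][2])
print(np.mean(M),np.std(M))
E
```

```text
17.9833 [0.5635 0.232  0.0964] tip depth mm 28.58 yaw -98.5197097870307 F [ 1.7216 -3.2404  8.877 ] M [-0.7039 -0.2987  0.0505] 0.10117736479962873 q6 2.071009216277864
0.04770802581513593 0.015854107964174156
```

arm_command --targets "0.1 0.3 0 0 0 2 0;0.1 0.3 0 0 0 3 0;0.1 0.3 0 0 0 3 0"

```text
time: 18.63
tool_pos: [0.5635, 0.2318, 0.0964]
tcp_rot: [-3.125, 0.314, -0.006]
wrist_force: [2.2, -3.4, 9.2]
width: 0.105
```

```bash
cat > mz.py <<'E'
from h import *
from workcell import bot
M=[]
for i in range(8):
    bot.read_camera("side");s=bot.read_state();M.append(np.r_[s['torque'][2],s['wrist_force']])
print(np.mean(M,0),np.std(M,0))
E
python3 rd.py; python3 mz.py
```

```text
18.6333 [0.5635 0.2318 0.0964] tip depth mm 28.6 yaw -101.47975813062737 F [ 2.1942 -3.4342  9.1976] M [-0.5294 -0.2804  0.0721] 0.10507772128732891 q6 2.122076075609568
[ 0.08563571  1.93739841 -3.4493102   8.38306391] [0.01922631 0.52240149 0.58644743 0.35576353]
```

arm_command --targets "0 0.2 0 0 0 2 0;0 0.2 0 0 0 3 0;0 0.2 0 0 0 3 0"

```text
time: 19.28
tool_pos: [0.5634, 0.2317, 0.0964]
tcp_rot: [-3.116, 0.396, -0.006]
wrist_force: [2.3, -3.1, 8.0]
width: 0.102
```

```bash
python3 rd.py; python3 mz.py
```

```text
19.2833 [0.5634 0.2317 0.0964] tip depth mm 28.61 yaw -104.46727739163151 F [ 2.3471 -3.0857  8.0416] M [-0.5123 -0.2737  0.183 ] 0.10216754863131963 q6 2.1739994539138334
[ 0.15052929  1.86389728 -3.06129335  8.08035202] [0.02428854 0.44187851 0.38419019 0.53157266]
```

The moment rose from 0.05 to 0.15 N m over the last 6°, well above the 0.055 N m spring, so the plug is against its stop. I'll do a visual check before handing in.

Run:
```python
from h import *
from workcell import bot
p,d=bot.read_camera("wrist")
cv2.imwrite("pics/w8.png",cv2.resize(np.clip(p[150:320,170:340].astype(int)*2,0,255).astype(np.uint8),None,fx=3.5,fy=3.5,interpolation=cv2.INTER_CUBIC))
q,d=bot.read_camera("side");cv2.imwrite("pics/s8.png",cv2.resize(q[110:290,180:330],None,fx=3.3,fy=3.3,interpolation=cv2.INTER_CUBIC))
```

```text
(no output)
```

View pics/w8.png

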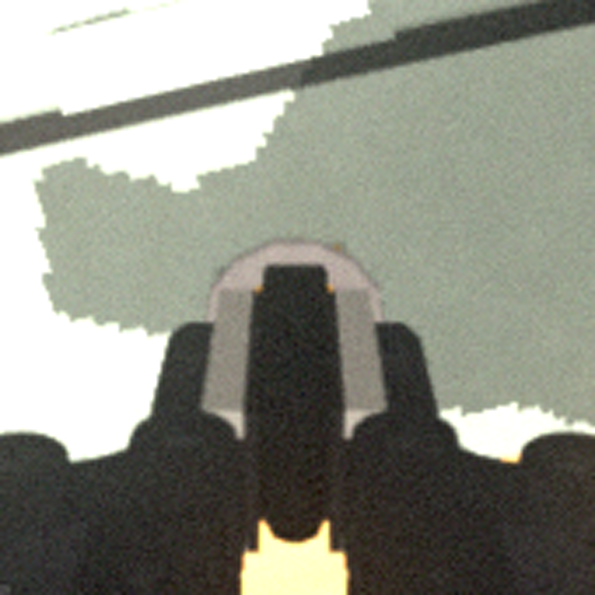

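View pics/s8.png

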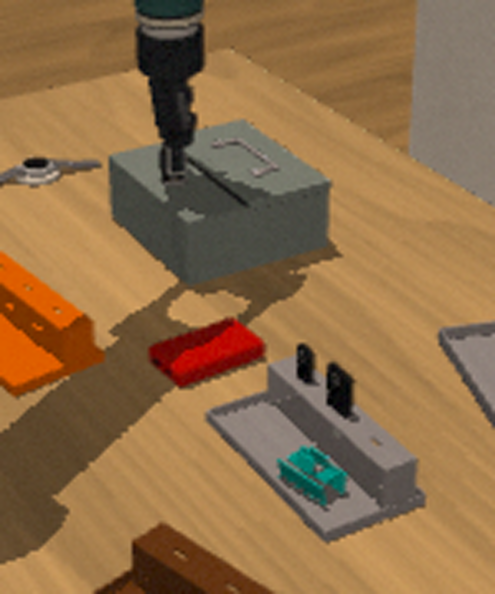

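The key is still square in the pads with its shoulder on the rim. The other two keys, the clip and the power bank haven't moved. Handing in.

```bash
python3 -c "
from workcell import bot
print(bot.finish_job())"; python3 rd.py
```

```text
the job is handed in; nothing more can be done
None
the job is handed in; nothing more can be done
```

The medium key is fully home in the strongbox lock, turned a quarter turn clockwise to the stop. The gripper was still holding it there when I handed in, at about 20 s.

- **Insertion:** I took the key from the tray's right-hand slot and rocked it in with 8 rocks of 20 degrees. The push read 9 N or less at every check. I only read it between moves, so any brief peak within a rock was not seen.
- **Fully home:** On the last push the force rose from 3.6 to 8 N over only 0.3 mm. The tip then read 28.6 mm deep against the nominal 28 mm. The key had not slipped in the pads.
- **Turned to the stop:** The hand turned about 103 degrees from the keyway's line. Over the last 6 degrees the torque rose from 0.05 to 0.15 N m, well above the 0.055 N m spring, so the plug should be against its stop.
- **Everything else:** The last side picture shows the other two keys still in the rack, and the hair clip, power bank and watch looking unmoved. The jar was outside that picture, so I did not check it at the end.

A side force of about 3 to 4 N remained on the tool. I could not see the latch bolt clearly, so the unlocking is inferred from the angle and torque.

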